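# Fit a new brake pad in the finishing machine's wheel brake

### The arm

A 6-joint arm with a two-finger parallel gripper is mounted at the origin on the work surface. World frame = base frame: x ahead of the robot, y to its left, z up, the work surface at z = 0. Lengths are in m, angles in rad, forces in N, time in s.
With the tool pointing down it reaches from about 0.25 to 0.725 m from the base axis. Payload 4 kg.
Tool frame: the origin (TCP) lies on the centre line of the jaws, within the pads' length; the fingertips stand 25 mm ahead of it and the grasp point (between the pads) lies 6 mm ahead of it; z points along the fingers, x is the direction in which the jaws open and shut, and the axes are right-handed (so a half turn about z gives the same grasp; the last joint's range is limited). The gripper opens to 85 mm and grips with 20 to 120 N. Pads are 22 mm wide; open, the fingers measure 114 mm over their backs; the gripper's body (76 mm by 85 mm) begins 54 mm behind the grasp point. The pads swing forward as they close: fully open they stand 13 mm farther back than shut.
Start: joints at [1.107, 0.241, 0.005, 1.335, 0, 1.571], TCP at [0.224, 0.447, 0.256] pointing down, gripper open.
Joint ranges: [-2.72, 2.72], [-1.05, 1.87], [-1.09, 1.28], [-1.99, 2.15], [-1.42, 1.44], [-3.14, 3.14]. Speed limits (rad/s): [2.79, 2.79, 3.14, 3.14, 3.14, 3.14].

### API

Orientations are given as a unit quaternion [x, y, z, w].
In Python, from workcell import bot, imaging, order gives the robot as it stands.
- The arm moves only by the tool carry_out, never from a script. Its argument "moves" is a list of rows, each a list of 5 numbers: the shift along the tool's x, y, z scaled (see below), then the turn about the tool's z scaled (see below), then the opening, from -1 (shut) to 1 (fully open). In form: [[tx, ty, tz, roll, hand], ...]. A call has 1 to 20 rows; each row is the pose to reach, as a shift and turn from the pose commanded when the call began, along the tool's axes at that moment; what a row does not reach only later rows make up. The controller multiplies each number of a shift by 0.1 m and each number of a turn by 90 degrees. A row lasts 1/10 s, in which the tool goes at most 50 mm and 8.59 degrees, less where a joint would pass 70% of its speed; a pose out of reach is approached as far as the arm can. A call with a number of a shift or a turn outside -1 to 1 is refused whole. A call with a gripper value outside its range is refused whole. The fingers move at their own pace and stop on an object; the grip force is fixed at half the most. Time passes only in rows, so rows that repeat a pose let the fingers close. It gives the time, the measured TCP pose, the force and the opening at its end, in the units of the state.
- bot.get_obs(): the state, without advancing time (a new reading comes with each control period).
- imaging.camera(name): name is "scene" or "top" or "wrist"; returns the picture (480x640x3 uint8, red, green, blue); there is no depth.
- imaging.camera_model(name): a dict with "fovy" (degrees; the focal length in pixels is half the picture's height over the tangent of half this angle, whatever the lens; pixels are square), "cx", "cy" (the principal point, pixels), "eye" and "rotation" of the camera in the world. Camera axes: x right, y up, looking along -z (the intrinsics and any distortion apply to the point x, -y, -z); pixel columns grow to the right and rows downward; lengths in m; the calibration is good to about 2 mm. A picture is of the moment at which its call begins: read the wrist's pose just before it. camera_model takes no time and is no camera call; for the wrist camera it gives the pose at the moment of the call.
- order.job_done(): hands the job in, once; it reports no verdict.
The state is a dict: "clock": time; "joint_pos": joint angles; "joint_vel": joint speeds; "tau": joint torques, N m; "eef_pos": TCP position; "tool_rot": TCP orientation; "ft_force": force on the tool from outside, world axes, zero at the start; "ft_torque": the same for the moment, N m; "grip_width": finger opening in m.
Only numpy, scipy, OpenCV 4.12 (cv2) and the standard library are available. Lean on these libraries where they do the work, as an engineer would, in place of code of your own. Each camera call takes 0.05 s, during which the arm holds its last target.

### The job

Take the new brake pad (red lining) from the wooden rack, start both of its ears in the slots of the blue-footed brake bracket, and press it gently down past the spring clips until it sits fully home and level in the bracket, then let go. The bracket floats on its guide pins, so feel for the slots and never force the pad; leave the worn pad and everything else on the bench alone.

Things in the scene. Friction and masses are not known exactly. Their poses are not given: they have to be found in the camera images.
- new_pad_center (a point): Centre of the new pad, standing upright in the rack. Steel plate 6 (x) x 96 (y) x 52 (z) mm, with a red lining 5 mm thick, 76 long, 49 high from the underside up, on both faces: 16 mm thick over the linings; grip it there across x, from above. The point is 26 mm above the underside. x is the plate's normal, y its length, z up. About 0.24 kg. Both faces are alike: either way round is right.
- new_pad_ear (a point): Centre of the underside of the new pad's steel ear at its +y end. An ear 6 (x) x 14 (y) x 14 (z) mm sticks out at each end, from 16 to 30 mm above the pad's underside, 124 mm overall; the ears' undersides are 10 mm below the pad's centre.
- worn_pad_center (a point): Centre of the worn pad: same shape and size as the new one, but with a dark grey-black lining, standing in the other seat of the rack, 80 mm away. To be left there.
- rack: Wooden pad rack fixed to the bench, board 180 (x) x 130 (y) x 16 (z) mm; origin at the centre of its underside. Two seats at x = -40 and +40 mm: each pad stands on the board's top, its length along y, between four small blocks that rise 14 mm above the board, with 1.5 mm of play on each face. Lift straight up.
- bracket: Brake bracket fixed to the bench; origin at the centre of the underside of its blue foot, 104 (x) x 160 (y) x 12 mm, z up. On guide pins along x, between two blue lugs (x = +-44, 38 high, 100 mm long), rides a dark steel carriage: a bridge (top 32 mm up) and two bright posts 48 mm wide in x, tops 82 mm up, inner faces at y = +-50.5 mm, outer faces at +-77 mm.
- bracket_mouth (a point): Point fixed to the foot, 82 mm above the bracket's origin: middle between the slots' mouths IF the carriage stood mid-travel. The carriage stands anywhere within 10 mm of it, to either side, along the bracket's x, held by about 4 N of friction, and where it stands is not measured: find the slots by feel or by sight. An ear that misses lies on the post tops, pad centre 92 mm above the bracket's underside.
- bracket_floor (a point): Point fixed to the foot at the height of the slots' floors, 52 mm above the bracket's origin. Each post has one vertical slot, centred in the carriage, open to the top and to the other post: 8 mm wide in x with a 45 degree lead-in 1.5 mm wide on either side of its mouth; its back at y = +-64.5 mm. Home: both ears on the floors, pad centre 62 mm above the bracket's underside.
- bracket_clip (a point): Point fixed to the foot, 71 mm up, at the height of the brass spring clips, one in the back of each slot. They meet the ears' undersides with the pad centre about 87 mm up, must be pushed aside (8 to 14 N down on the pad in all) and snap over the ears just before home, holding the pad down. Pad against bracket, or fingers against bracket, may never take more than 40 N.
- jar: Amber glass jar with green lid, 60 mm across, 75 mm high, origin under its centre. Leave alone.
- tin: Tin with yellow band, 80 mm across, 100 mm high, origin under its centre. Leave alone.
- hammer: Hammer lying on the bench along its x. Leave alone.
- brush: Brush lying on the bench along its x. Leave alone.
- rubber_sole: Black rubber sole, about 260 x 90 x 8 mm, length along x, origin under its centre. Leave alone.
Not all that is in view belongs to the job. Leave any green look-alike of the rack alone. What is shaped like the part that bears new_pad_center but turquoise is not meant.

How it is judged:
By the outcome, as a careful person would: the job done as asked, in the order asked, and still so for the second after the job is handed in, with the robot touching nothing.
It also fails if it takes over 72 s, if anything falls off the work surface, if the arm or the gripper's body presses on something with over 40 N, if the wrist force passes 120 N, or if a joint passes its speed limit or range.

## Working session

There is one attempt and no reset: what is moved stays moved. The work goes in short steps, Python scripts to look and compute and a tool call to move; the robot and the scene stay as the last step left them, time stands still between calls to the robot, and variables do not carry over. Pictures are saved under pics/ and viewed, and the job is handed in when it is done.

Besides the shell and the picture viewer there is one more tool, called after "Call:" in YAML: its name, and indented under it one key for each argument. carry_out: Moves the arm, as the interface text tells. Its arguments: {"type":"object","properties":{"moves":{"type":"array","items":{"type":"array","items":{"type":"number","minimum":-1,"maximum":1}}}},"required":["moves"]}

```bash
mkdir -p pics; ls; python3 - <<'E'
from workcell import bot, imaging
import cv2
print(bot.get_obs())
for n in ["scene","top","wrist"]:
    m=imaging.camera_model(n); print(n,m)
    cv2.imwrite(f"pics/{n}0.png",imaging.camera(n)[:,:,::-1])
E
```

```text
pics
{'clock': 0.0, 'joint_pos': array([1.10700819e+00, 2.41407599e-01, 3.76653629e-03, 1.33521814e+00,
       8.99277276e-06, 1.57078819e+00]), 'joint_vel': array([-1.26543374e-03, -1.88386117e-05,  4.58408171e-04,  9.41467284e-05,
        7.12094402e-05,  5.58686328e-04]), 'tau': array([ 1.86101183e-04, -3.72315896e+01,  2.52407455e+01,  1.68950408e-02,
        1.71430806e-04,  6.72812845e-06]), 'eef_pos': array([0.22341355, 0.44667577, 0.25543175]), 'tool_rot': array([ 8.50685156e-01,  5.25674520e-01, -8.79798948e-04,  5.38369706e-04]), 'ft_force': array([0.0191103 , 0.66628015, 0.3035726 ]), 'ft_torque': array([ 0.06050718,  0.01670233, -0.00769534]), 'grip_width': 0.08527202728629188}
scene {'fovy': 44.08618669713712, 'cx': 316.83480801782895, 'cy': 228.99284289621127, 'eye': array([0.91474204, 0.75921209, 0.97414102]), 'rotation': array([0.10013767, 0.3754391 , 0.89258094, 0.22872952])}
top {'fovy': 47.548524736634626, 'cx': 323.48371729521494, 'cy': 242.25490693609797, 'eye': array([ 0.22690296, -0.02958702,  1.14677376]), 'rotation': array([-0.07513488,  0.08062371,  0.72245624, -0.68257714])}
wrist {'fovy': 69.94515043099119, 'cx': 316.0260665950678, 'cy': 241.4297853698559, 'eye': array([0.15392428, 0.48169984, 0.3723099 ]), 'rotation': array([-0.13102679, -0.07973659,  0.51959861,  0.84053039])}
```

View pics/scene0.png

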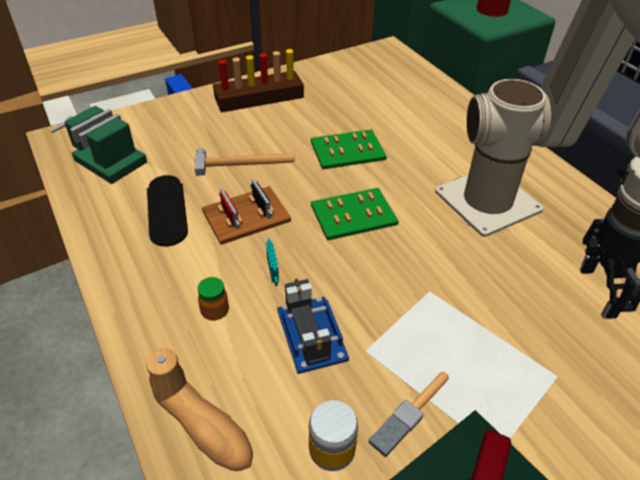

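View pics/top0.png

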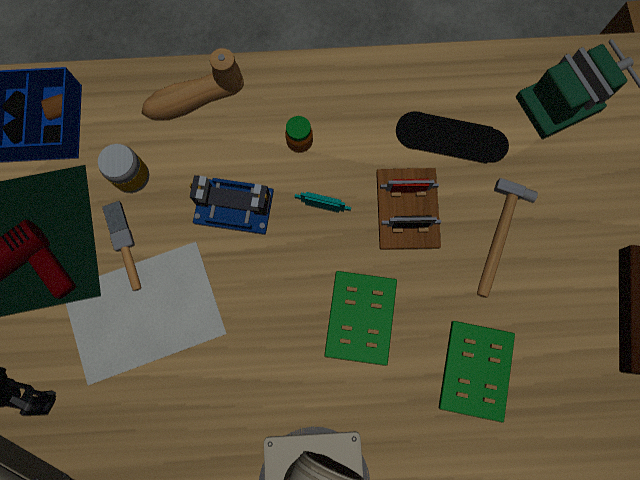

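View pics/wrist0.png

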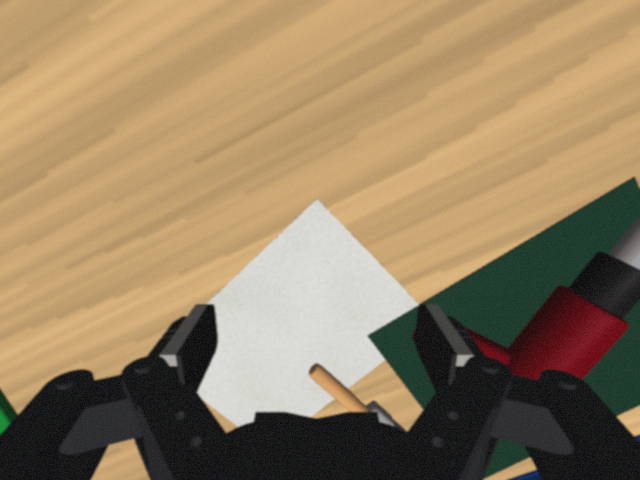

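Candidates: the red-lined pad at top(410,185)/scene(230,208), the worn dark pad at top(412,221)/scene(262,198), and the turquoise look-alike at top(322,202)/scene(272,262). The green racks at top(361,318) and (478,370) are empty. By the description I choose the red one. The bracket is at top(232,205). Next I take close crops.

```bash
cat > h.py <<'E'
import numpy as np, cv2
from scipy.spatial.transform import Rotation as R
from workcell import bot, imaging
def ray(m,uv):
    f=240/np.tan(np.radians(m["fovy"])/2)
    u,v=uv
    d=np.array([(u-m["cx"])/f,-(v-m["cy"])/f,-1.0])
    return np.array(m["eye"]), R.from_quat(m["rotation"]).apply(d)
def onz(m,uv,z):
    e,d=ray(m,uv); return e+d*(z-e[2])/d[2]
def proj(m,p):
    f=240/np.tan(np.radians(m["fovy"])/2)
    c=R.from_quat(m["rotation"]).inv().apply(np.array(p)-m["eye"])
    return np.array([m["cx"]+f*c[0]/-c[2], m["cy"]-f*c[1]/-c[2]])
E
python3 - <<'E'
import cv2
from h import *
t=cv2.imread("pics/top0.png"); s=cv2.imread("pics/scene0.png")
a=cv2.resize(t[155:260,180:285],(500,500),interpolation=cv2.INTER_CUBIC)
b=cv2.resize(t[155:260,360:465],(500,500),interpolation=cv2.INTER_CUBIC)
cv2.imwrite("pics/c1.png",cv2.resize(cv2.hconcat([a,b]),(800,400)))
m=imaging.camera_model("top")
# rack brown mask & blue mask
hsv=cv2.cvtColor(t,cv2.COLOR_BGR2HSV)
for n,lo,hi,z,box in [("red",(0,140,60),(8,255,255),.066,(370,160,450,200)),("blue",(105,120,50),(125,255,255),.012,(180,160,290,250)),("rack",(5,110,60),(14,255,140),.016,(365,160,450,260))]:
    k=cv2.inRange(hsv,lo,hi); q=np.zeros_like(k); x0,y0,x1,y1=box; q[y0:y1,x0:x1]=k[y0:y1,x0:x1]
    c=np.argwhere(q)[:,::-1].astype(np.float32)
    r=cv2.minAreaRect(c); print(n,len(c),r)
    for p in cv2.boxPoints(r): print("  ",p,onz(m,p,z).round(4))
    print("  ctr",onz(m,r[0],z))
E
```

```text
red 106 ((410.5, 181.5), (7.0, 35.0), 90.0)
   [393. 178.] [ 0.5982 -0.1978  0.066 ]
   [428. 178.] [ 0.5941 -0.2708  0.066 ]
   [428. 185.] [ 0.5788 -0.2693  0.066 ]
   [393. 185.] [ 0.5829 -0.1965  0.066 ]
  ctr [ 0.58847884 -0.23361231  0.066     ]
blue 1304 ((232.67848205566406, 204.47677612304688), (74.17022705078125, 47.617286682128906), 8.530766487121582)
   [192.47188 222.52078] [0.5406 0.2332 0.012 ]
   [199.53545 175.43033] [0.6466 0.2172 0.012 ]
   [272.88507 186.43277] [0.6122 0.0575 0.012 ]
   [265.82153 233.52322] [0.5073 0.0764 0.012 ]
  ctr [0.57610645 0.14598725 0.012     ]
rack 1998 ((408.51123046875, 208.40248107910156), (81.2464370727539, 61.14308166503906), 88.40885925292969)
   [376.8235 168.6438] [ 0.6389 -0.172   0.016 ]
   [437.943   166.94604] [ 0.6353 -0.3063  0.016 ]
   [440.19897 248.16116] [ 0.4534 -0.2924  0.016 ]
   [379.07947 249.85892] [ 0.4571 -0.1625  0.016 ]
  ctr [ 0.54464427 -0.23316185  0.016     ]
```

View pics/c1.png

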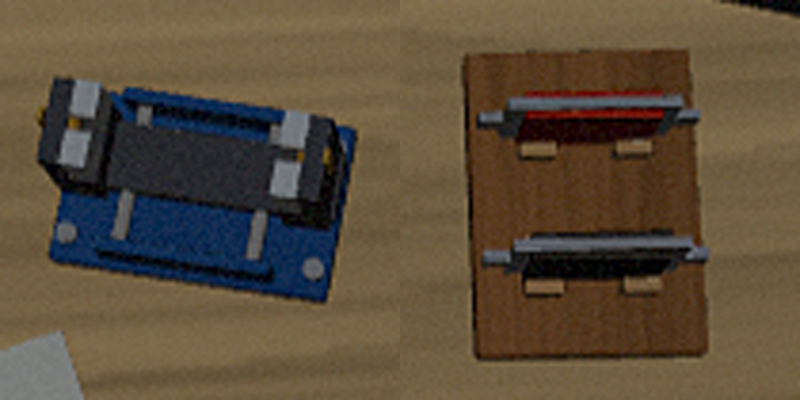

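The crop confirms the red-lined pad, in the rack seat farther from the robot. The bracket's post tops are visible with slots. I'll compute the wrist camera geometry and then fly.

```bash
python3 - <<'E'
from h import *
o=bot.get_obs(); m=imaging.camera_model("wrist")
T=R.from_quat(o["tool_rot"]); C=R.from_quat(m["rotation"])
print("eye in tool",T.inv().apply(m["eye"]-o["eef_pos"]))
print("cam axes in tool\n",(T.inv()*C).as_matrix().round(3))
for uv in [(320,240),(320,100),(320,300),(320,400)]:
    p=onz(m,uv,.08); print(uv,T.inv().apply(p-o["eef_pos"]).round(3))
# scene check of rack/bracket
s=imaging.camera_model("scene")
for p in [(.576,.146,.0),(.5846,-.2347,.068)]: print(proj(s,p),proj(imaging.camera_model("top"),p))
E
```

```text
eye in tool [-2.74530126e-05 -7.78116854e-02 -1.16795952e-01]
cam axes in tool
 [[ 1.    -0.     0.   ]
 [-0.    -0.953 -0.303]
 [ 0.     0.303 -0.953]]
(320, 240) [0.003 0.014 0.176]
(320, 100) [ 0.003 -0.102  0.176]
(320, 300) [0.004 0.073 0.176]
(320, 400) [0.004 0.19  0.176]
[313.41240364 333.57798158] [233.5567712  206.09525838]
[231.1205111  198.30098757] [411.34309982 182.92733594]
```

Call:
carry_out:
  moves:
    - [-1,1,0,0.827,1]
    - [-1,1,0,0.827,1]
    - [-1,1,0,0.827,1]
    - [-1,1,0,0.827,1]
    - [-1,1,0,0.827,1]
    - [-1,1,0,0.827,1]
    - [-1,1,0,0.827,1]
    - [-1,1,0,0.827,1]
    - [-1,1,0,0.827,1]
    - [-1,1,0,0.827,1]
    - [-1,1,0,0.827,1]

```text
clock: 1.25
eef_pos: [0.2683, 0.3129, 0.2561]
tool_rot: [0.995, -0.095, -0.0, 0.0]
ft_force: [-0.0, 0.3, 0.2]
grip_width: 0.0853
```

Call:
carry_out:
  moves:
    - [0.5,0.25,0,0,1]
    - [1,0.5,0,0,1]
    - [1,0.5,0,0,1]

```text
clock: 1.55
eef_pos: [0.3596, 0.2428, 0.2562]
tool_rot: [0.995, -0.097, 0.001, 0.0]
ft_force: [0.4, 0.2, -0.1]
grip_width: 0.0854
```

Call:
carry_out:
  moves:
    - [0.5,0.25,0,0,1]
    - [1,0.5,0,0,1]
    - [1,0.5,0,0,1]

```text
clock: 1.85
eef_pos: [0.4484, 0.1744, 0.256]
tool_rot: [0.995, -0.098, 0.001, 0.0]
ft_force: [0.3, -0.1, -0.2]
grip_width: 0.0853
```

Call:
carry_out:
  moves:
    - [0.5,0,0,0,1]
    - [1,0,0,0,1]
    - [1,0,0,0,1]

```text
clock: 2.15
eef_pos: [0.5478, 0.1569, 0.2531]
tool_rot: [0.995, -0.097, -0.001, 0.0]
ft_force: [-1.1, 0.3, 0.0]
grip_width: 0.0855
```

Call:
carry_out:
  moves:
    - [0.34,0,0,0,1]
    - [0.34,0,0,0,1]
    - [0.34,0,0,0,1]
    - [0.34,0,0,0,1]
    - [0.34,0,0,0,1]

```text
clock: 2.65
eef_pos: [0.5762, 0.1518, 0.257]
tool_rot: [0.995, -0.095, 0.0, -0.0]
ft_force: [0.2, -0.5, -0.0]
grip_width: 0.0855
```

```bash
python3 - <<'E'
from h import *
import pickle
o=bot.get_obs(); m=imaging.camera_model("wrist"); im=imaging.camera("wrist")
pickle.dump((o,m,im),open("brk1.pkl","wb"))
cv2.imwrite("pics/brk1.png",im[:,:,::-1]); print(o["clock"],o["eef_pos"],o["tool_rot"],np.abs(o["joint_vel"]).max())
E
```

```text
2.65 [0.57617567 0.15175634 0.25703305] [ 9.95454661e-01 -9.52362365e-02  1.99970855e-04 -1.92009819e-04] 0.0034549262535239923
```

View pics/brk1.png

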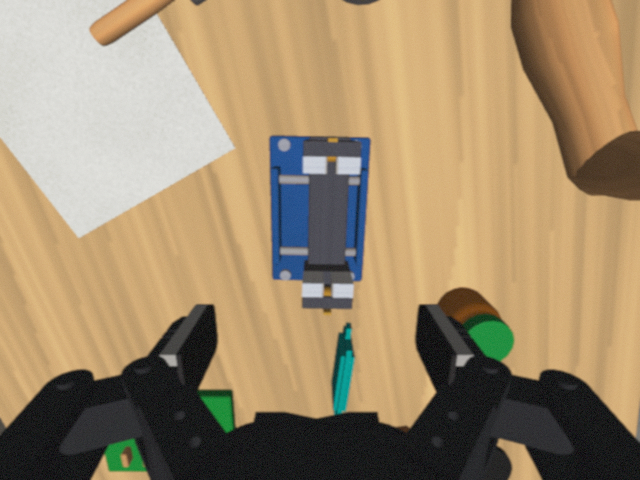

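The wrist view shows the bracket near the image centre: bright post tops at (332,165) and (327,290), each split by its slot. Zooming in.

```bash
python3 - <<'E'
import pickle
from h import *
o,m,im=pickle.load(open("brk1.pkl","rb")); b=im[:,:,::-1]
A=cv2.resize(b[125:195,290:370],None,fx=5,fy=5,interpolation=cv2.INTER_CUBIC)
B=cv2.resize(b[250:320,290:370],None,fx=5,fy=5,interpolation=cv2.INTER_CUBIC)
cv2.imwrite("pics/c2.png",cv2.hconcat([A,B]))
g=cv2.cvtColor(im,cv2.COLOR_RGB2HSV)
k=((g[:,:,2]>170)&(g[:,:,1]<50)).astype(np.uint8)
k[:, :295]=0;k[:,367:]=0;k[:130]=0;k[315:]=0
n,l,st,c=cv2.connectedComponentsWithStats(k)
for i in range(1,n):
    if st[i,4]>60:
        pts=np.argwhere(l==i)[:,::-1].astype(np.float32); r=cv2.minAreaRect(pts)
        print(st[i],c[i].round(2),onz(m,c[i],.082).round(4),r)
h=cv2.inRange(g,(105,120,40),(125,255,255)); h[:,:260]=0;h[:,380:]=0;h[:130]=0;h[290:]=0
n,l,st,c=cv2.connectedComponentsWithStats(h)
pts=np.argwhere(h)[:,::-1].astype(np.float32); r=cv2.minAreaRect(pts); print(r)
for p in cv2.boxPoints(r): print(p,onz(m,p,.012).round(4))
print(onz(m,r[0],.012))
E
```

```text
[303 157  24  17 386] [314.18 164.82] [0.5843 0.2029 0.082 ] ((314.5, 165.0), (16.0, 23.0), 90.0)
[337 157  24  17 386] [348.22 165.09] [0.6121 0.1973 0.082 ] ((348.5, 165.0), (16.0, 23.0), 90.0)
[302 283  21  14 272] [311.89 289.97] [0.5603 0.0908 0.082 ] ((312.0, 289.5), (13.0, 20.0), 90.0)
[333 284  21  14 287] [342.99 290.4 ] [0.5887 0.0849 0.082 ] ((343.0, 290.5), (13.0, 20.0), 90.0)
((318.7108154296875, 207.84445190429688), (97.20740509033203, 141.40640258789062), 0.7252243161201477)
[269.21613 277.92682] [0.508  0.0821 0.012 ]
[271.00592 136.53172] [0.5454 0.2326 0.012 ]
[368.2055  137.76208] [0.6415 0.2128 0.012 ]
[366.4157  279.15717] [0.617  0.0595 0.012 ]
[0.57890592 0.15157803 0.012     ]
```

View pics/c2.png

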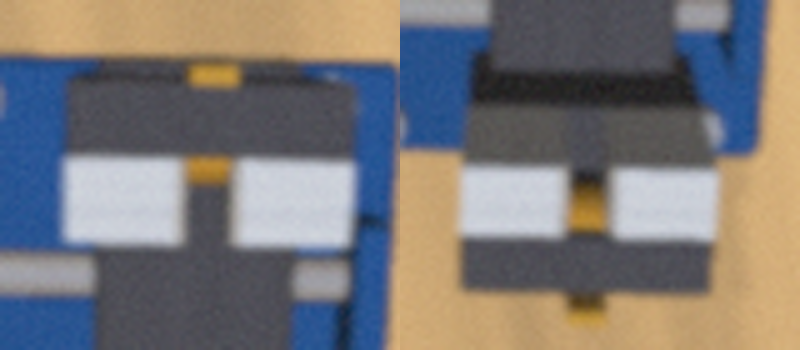

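Call:
carry_out:
  moves:
    - [0.1,0.5,0,0,1]
    - [0.2,1,0,0,1]
    - [0.2,1,0,0,1]

```text
clock: 3.0
eef_pos: [0.5771, 0.0445, 0.2571]
tool_rot: [0.995, -0.099, 0.0, 0.001]
ft_force: [0.3, 0.2, -0.3]
grip_width: 0.0853
```

Call:
carry_out:
  moves:
    - [0.1,0.5,0,0,1]
    - [0.2,1,0,0,1]
    - [0.2,1,0,0,1]

```text
clock: 3.3
eef_pos: [0.5777, -0.0575, 0.2569]
tool_rot: [0.995, -0.099, 0.0, 0.001]
ft_force: [0.4, 1.0, -0.1]
grip_width: 0.0853
```

Call:
carry_out:
  moves:
    - [0.1,0.5,0,0,1]
    - [0.2,1,0,0,1]
    - [0.2,1,0,0,1]

```text
clock: 3.6
eef_pos: [0.5783, -0.1592, 0.2565]
tool_rot: [0.995, -0.099, 0.0, 0.001]
ft_force: [-0.4, 0.9, -1.2]
grip_width: 0.0855
```

Call:
carry_out:
  moves:
    - [0.1,0.4,0,-0.05,1]
    - [0.2,0.78,0,-0.097,1]
    - [0.2,0.78,0,-0.097,1]
    - [0.2,0.78,0,-0.097,1]
    - [0.2,0.78,0,-0.097,1]
    - [0.2,0.78,0,-0.097,1]

```text
clock: 4.2
eef_pos: [0.5837, -0.2335, 0.2566]
tool_rot: [1.0, -0.019, 0.0, -0.0]
ft_force: [0.5, 0.3, -0.8]
grip_width: 0.0851
```

```bash
python3 - <<'E'
from h import *
import pickle
o=bot.get_obs(); m=imaging.camera_model("wrist"); im=imaging.camera("wrist")
pickle.dump((o,m,im),open("pad1.pkl","wb"))
cv2.imwrite("pics/pad1.png",im[:,:,::-1]); print(o["clock"],o["eef_pos"],o["tool_rot"],np.abs(o["joint_vel"]).max())
E
```

```text
4.2 [ 0.58372425 -0.23345569  0.25664   ] [ 9.99821561e-01 -1.88896242e-02  8.92804896e-05 -1.40903956e-04] 0.003543277140912349
```

View pics/pad1.png

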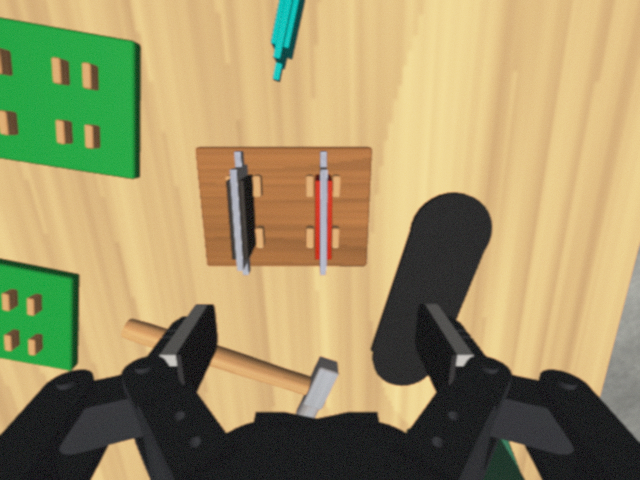

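The red pad appears edge-on at (323,165–272), with its two ears at (323,157) and (323,268). I'll measure its ends.

```bash
python3 - <<'E'
import pickle
from h import *
o,m,im=pickle.load(open("pad1.pkl","rb")); b=im[:,:,::-1]
cv2.imwrite("pics/c3.png",cv2.resize(b[140:285,270:380],None,fx=4,fy=4,interpolation=cv2.INTER_CUBIC))
g=cv2.cvtColor(im,cv2.COLOR_RGB2HSV)
k=((g[:,:,1]<75)&(g[:,:,2]>90)).astype(np.uint8); k[:,:305]=0;k[:,345:]=0;k[:140]=0;k[285:]=0
ys=np.argwhere(k)
for v in range(148,282,4):
    c=ys[ys[:,0]==v][:,1]
    print(v,(c.min(),c.max(),len(c)) if len(c) else None)
r=((g[:,:,1]>130)&((g[:,:,0]<6)|(g[:,:,0]>174))).astype(np.uint8); r[:,:305]=0;r[:,345:]=0;r[:140]=0;r[285:]=0
c=np.argwhere(r)[:,::-1].astype(np.float32)
print(cv2.boundingRect(c))
E
```

```text
148 None
152 (np.int64(320), np.int64(326), 7)
156 (np.int64(320), np.int64(326), 7)
160 (np.int64(320), np.int64(326), 7)
164 (np.int64(320), np.int64(326), 7)
168 (np.int64(320), np.int64(326), 7)
172 (np.int64(320), np.int64(327), 8)
176 (np.int64(319), np.int64(328), 10)
180 (np.int64(320), np.int64(327), 8)
184 (np.int64(320), np.int64(326), 7)
188 (np.int64(320), np.int64(326), 7)
192 (np.int64(320), np.int64(326), 7)
196 (np.int64(320), np.int64(326), 7)
200 (np.int64(320), np.int64(326), 7)
204 (np.int64(320), np.int64(326), 7)
208 (np.int64(320), np.int64(326), 7)
212 (np.int64(320), np.int64(326), 7)
216 (np.int64(320), np.int64(326), 7)
220 (np.int64(320), np.int64(326), 7)
224 (np.int64(320), np.int64(326), 7)
228 (np.int64(320), np.int64(326), 7)
232 (np.int64(320), np.int64(326), 7)
236 (np.int64(320), np.int64(326), 7)
240 (np.int64(320), np.int64(326), 7)
244 (np.int64(320), np.int64(326), 7)
248 (np.int64(320), np.int64(326), 7)
252 (np.int64(320), np.int64(326), 7)
256 (np.int64(320), np.int64(326), 7)
260 (np.int64(320), np.int64(326), 7)
264 (np.int64(320), np.int64(326), 7)
268 (np.int64(320), np.int64(326), 7)
272 (np.int64(320), np.int64(325), 6)
276 None
280 None
(315, 176, 17, 83)
```

View pics/c3.png

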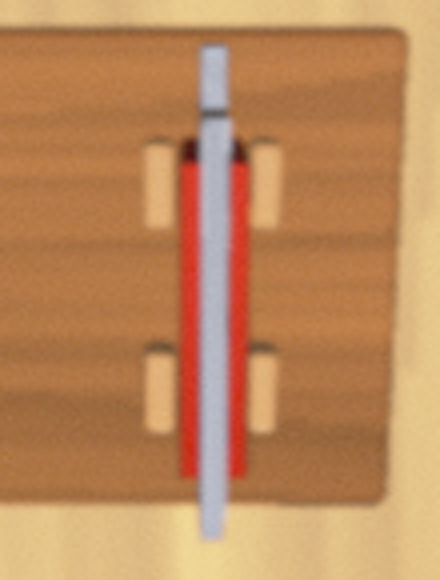

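```bash
python3 - <<'E'
import pickle
from h import *
o,m,im=pickle.load(open("pad1.pkl","rb"))
print("+y plate end",onz(m,(323.5,168.5),.068)); print("+y ear tip",onz(m,(323.5,151.5),.046),onz(m,(323.5,151.5),.032))
print("-y ear tip",onz(m,(323,275),.046))
print("mid plate near -y", onz(m,(323.4,250),.068))
print(o["eef_pos"], 2*np.degrees(np.arctan2(o["tool_rot"][1],o["tool_rot"][0])))
E
```

```text
+y plate end [ 0.59183911 -0.18625339  0.068     ]
+y ear tip [ 0.59271461 -0.17299985  0.046     ] [ 0.59298615 -0.17373104  0.032     ]
-y ear tip [ 0.58834717 -0.29656778  0.046     ]
mid plate near -y [ 0.58939559 -0.26164835  0.068     ]
[ 0.58372425 -0.23345569  0.25664   ] -2.1647202623994866
```

Call:
carry_out:
  moves:
    - [0.066,0.01,0.3,0,0.4]
    - [0.066,0.01,0.6,0,0.4]
    - [0.066,0.01,0.9,0,0.4]
    - [0.066,0.01,1,0,0.4]
    - [0.066,0.01,1,0,0.4]
    - [0.066,0.01,1,0,0.4]
    - [0.066,0.01,1,0,0.4]

```text
clock: 4.95
eef_pos: [0.5913, -0.2368, 0.1586]
tool_rot: [1.0, -0.02, 0.002, 0.001]
ft_force: [0.9, -0.0, -0.3]
grip_width: 0.0599
```

```bash
python3 - <<'E'
from h import *
import pickle
o=bot.get_obs(); m=imaging.camera_model("wrist"); im=imaging.camera("wrist")
pickle.dump((o,m,im),open("pad2.pkl","wb"))
cv2.imwrite("pics/pad2.png",im[:,:,::-1]); print(o["clock"],o["eef_pos"],o["tool_rot"],o["grip_width"])
# expected pixel of tool axis plane
T=R.from_quat(o["tool_rot"])
for p in [(.5929,-.1733,.046),(.5883,-.2966,.046),(.5903,-.2346,.068)]: print(proj(m,p))
E
```

```text
4.95 [ 0.59134838 -0.23681021  0.15861517] [ 9.99802630e-01 -1.97694099e-02  1.83881834e-03  7.00193236e-04] 0.05991355370597256
[314.3029749  154.83021385]
[314.89963122 322.22336456]
[314.13308626 255.30277753]
```

View pics/pad2.png

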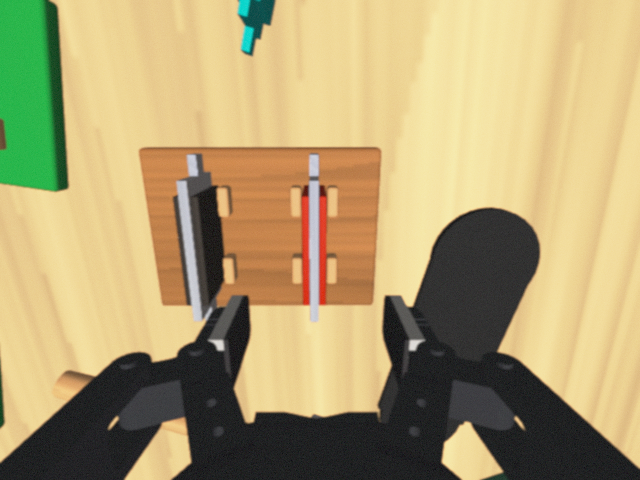

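The pad is centred between the jaws at (314,155–320), within about 1 mm, and the worn pad is clear. Descending.

Call:
carry_out:
  moves:
    - [0,0,0.25,0,0.4]
    - [0,0,0.5,0,0.4]
    - [0,0,0.75,0,0.4]
    - [0,0,0.9,0,0.4]
    - [0,0,1,0,0.4]
    - [0,0,1,0,0.4]
    - [0,0,1,0,0.4]
    - [0,0,1,0,0.4]

```text
clock: 5.8
eef_pos: [0.5912, -0.2369, 0.0579]
tool_rot: [1.0, -0.02, 0.001, 0.001]
ft_force: [0.1, -0.1, 0.4]
grip_width: 0.0598
```

```bash
python3 - <<'E'
from h import *
import pickle
o=bot.get_obs(); m=imaging.camera_model("wrist"); im=imaging.camera("wrist")
cv2.imwrite("pics/pad3.png",im[:,:,::-1]); print(o["clock"],o["eef_pos"],o["tool_rot"],o["grip_width"],o["ft_force"])
E
```

```text
5.8 [ 0.59116939 -0.23692473  0.05792595] [ 9.99801868e-01 -1.98526560e-02  1.35793664e-03  5.02804399e-04] 0.05981072105903186 [ 0.07538331 -0.05604177  0.40479457]
```

View pics/pad3.png

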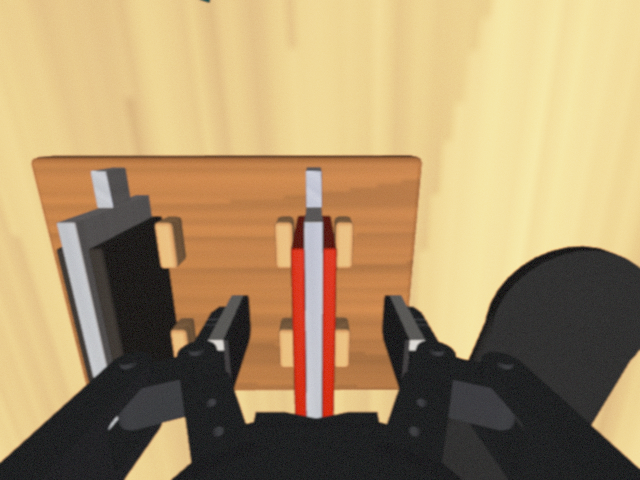

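Call:
carry_out:
  moves:
    - [-0.008,-0.02,0,0,0.4]
    - [-0.008,-0.02,0,0,0.4]
    - [-0.008,-0.02,0,0,-1]
    - [-0.008,-0.02,0,0,-1]
    - [-0.008,-0.02,0,0,-1]
    - [-0.008,-0.02,0,0,-1]
    - [-0.008,-0.02,0,0,-1]
    - [-0.008,-0.02,0,0,-1]
    - [-0.008,-0.02,0,0,-1]
    - [-0.008,-0.02,0,0,-1]
    - [-0.008,-0.02,0,0,-1]
    - [-0.008,-0.02,0,0,-1]

```text
clock: 7.05
eef_pos: [0.5895, -0.2345, 0.0565]
tool_rot: [1.0, -0.02, 0.0, 0.0]
ft_force: [0.1, 0.2, 2.6]
grip_width: 0.0155
```

Call:
carry_out:
  moves:
    - [0,0,-0.1,0,-1]
    - [0,0,-0.2,0,-1]
    - [0,0,-0.35,0,-1]
    - [0,0,-0.6,0,-1]
    - [0,0,-0.9,0,-1]
    - [0,0,-1,0,-1]
    - [0,0,-1,0,-1]
    - [0,0,-1,0,-1]

```text
clock: 7.85
eef_pos: [0.5886, -0.2342, 0.1553]
tool_rot: [1.0, -0.02, -0.001, -0.0]
ft_force: [-0.0, 0.9, -4.0]
grip_width: 0.0151
```

```bash
python3 - <<'E'
from h import *
import pickle
o=bot.get_obs(); m=imaging.camera_model("wrist"); im=imaging.camera("wrist")
pickle.dump((o,m,im),open("held.pkl","wb"))
cv2.imwrite("pics/held.png",im[:,:,::-1]); print(o["clock"],o["eef_pos"],o["tool_rot"],o["grip_width"],o["ft_force"])
E
```

```text
7.85 [ 0.58855263 -0.23418471  0.15526185] [ 9.99802005e-01 -1.98735806e-02 -9.44757451e-04 -3.14607627e-04] 0.01513327767671969 [-0.03506312  0.88619444 -3.97095711]
```

View pics/held.png

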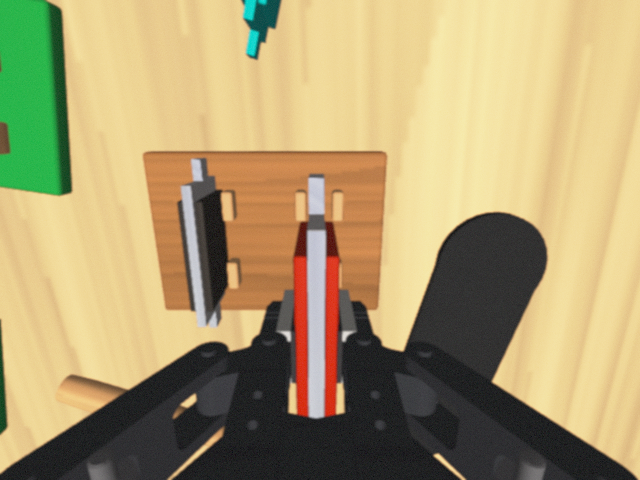

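The pad is held centred at (316,175–415), and the worn pad is still in its seat at (203,245). Carrying it to the bracket.

Call:
carry_out:
  moves:
    - [0,0,-0.2,0,-1]
    - [0,-0.3,-0.4,0,-1]
    - [0,-0.65,-0.4,0,-1]
    - [0,-1,-0.4,0,-1]

```text
clock: 8.3
eef_pos: [0.5927, -0.1338, 0.195]
tool_rot: [1.0, -0.021, -0.001, -0.0]
ft_force: [-0.1, 0.1, -3.2]
grip_width: 0.0152
```

Call:
carry_out:
  moves:
    - [0,-0.35,0,0,-1]
    - [0,-0.7,0,0,-1]
    - [0,-1,0,0,-1]

```text
clock: 8.6
eef_pos: [0.596, -0.0327, 0.1941]
tool_rot: [1.0, -0.019, -0.002, -0.0]
ft_force: [0.4, -0.0, -2.4]
grip_width: 0.0153
```

Call:
carry_out:
  moves:
    - [0,-0.35,0,0,-1]
    - [0,-0.7,0,0,-1]
    - [0,-1,0,0,-1]

```text
clock: 8.9
eef_pos: [0.6, 0.067, 0.194]
tool_rot: [1.0, -0.02, -0.002, 0.0]
ft_force: [0.9, -1.4, -3.5]
grip_width: 0.0152
```

Call:
carry_out:
  moves:
    - [-0.05,-0.3,0,0.05,-1]
    - [-0.1,-0.5,0,0.08,-1]
    - [-0.17,-0.7,0,0.107,-1]
    - [-0.17,-0.78,0,0.107,-1]
    - [-0.17,-0.78,0,0.107,-1]
    - [-0.17,-0.78,0,0.107,-1]
    - [-0.17,-0.78,0,0.107,-1]
    - [-0.17,-0.78,0,0.107,-1]

```text
clock: 9.7
eef_pos: [0.5876, 0.1428, 0.1962]
tool_rot: [0.995, -0.104, -0.0, 0.0]
ft_force: [-0.3, 0.2, -4.0]
grip_width: 0.0151
```

```bash
python3 - <<'E'
from h import *
import pickle
o=bot.get_obs(); m=imaging.camera_model("wrist"); im=imaging.camera("wrist")
pickle.dump((o,m,im),open("ab1.pkl","wb"))
cv2.imwrite("pics/ab1.png",im[:,:,::-1]); print(o["clock"],o["eef_pos"],o["tool_rot"],2*np.degrees(np.arctan2(o["tool_rot"][1],o["tool_rot"][0])),o["grip_width"],o["ft_force"])
E
```

```text
9.7 [0.5876169  0.14280594 0.1962077 ] [ 9.94536808e-01 -1.04386398e-01 -3.58447448e-05  1.27915314e-04] -11.983631066476741 0.015136655311647542 [-0.29709531  0.16844145 -4.00183914]
```

View pics/ab1.png

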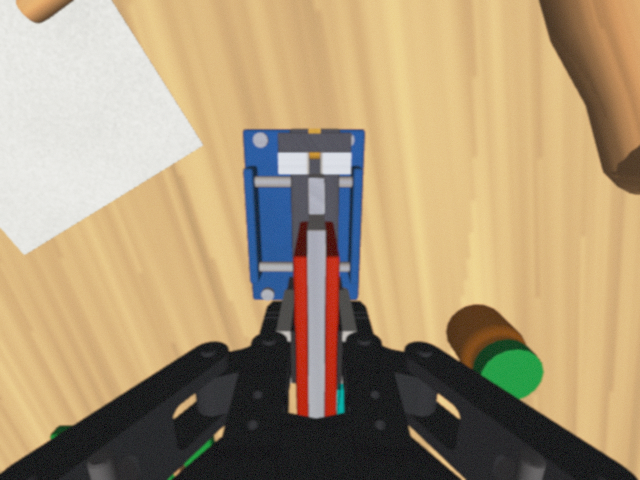

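The ear at (316,195) lines up with the slot gap at (314,163). Measuring precisely.

```bash
cat > slot.py <<'E'
import pickle,sys
from h import *
o,m,im=pickle.load(open(sys.argv[1],"rb")); y1=int(sys.argv[2]); y0=int(sys.argv[3])
T=R.from_quat(o["tool_rot"])
g=cv2.cvtColor(im,cv2.COLOR_RGB2HSV)
k=((g[:,:,2]>200)&(g[:,:,1]<40)).astype(np.uint8); k[:,:240]=0;k[:,390:]=0;k[y1:]=0;k[:y0]=0
n,l,st,c=cv2.connectedComponentsWithStats(k); P=[]
for i in range(1,n):
    if st[i,4]>60:
        w=onz(m,c[i],.082); t=T.inv().apply(w-o["eef_pos"]); P.append((st[i,4],t)); print(st[i],c[i].round(2),w.round(4),"tool",(t*1000).round(2))
P=sorted(P,key=lambda a:-a[0])[:2]
print("slot mid tool mm",((P[0][1]+P[1][1])*500).round(2),"dir deg",np.degrees(np.arctan2(*(P[0][1]-P[1][1])[[1,0]])))
E
python3 slot.py ab1.pkl 200 120
```

```text
[278 153  29  21 586] [292.45 162.97] [0.5843 0.2031 0.082 ] tool [-15.79 -58.29 114.19]
[322 153  29  21 587] [336.14 162.88] [0.6124 0.1972 0.082 ] tool [ 12.98 -58.35 114.19]
slot mid tool mm [ -1.4  -58.32 114.19] dir deg -0.11490040535601997
```

Call:
carry_out:
  moves:
    - [-0.014,-0.008,0.2,0,-1]
    - [-0.014,-0.008,0.4,0,-1]
    - [-0.014,-0.008,0.6,0,-1]
    - [-0.014,-0.008,0.74,0,-1]
    - [-0.014,-0.008,0.82,0,-1]
    - [-0.014,-0.008,0.82,0,-1]
    - [-0.014,-0.008,0.82,0,-1]
    - [-0.014,-0.008,0.82,0,-1]
    - [-0.014,-0.008,0.82,0,-1]

```text
clock: 10.65
eef_pos: [0.5868, 0.1451, 0.1154]
tool_rot: [0.995, -0.104, 0.001, -0.0]
ft_force: [-0.2, -0.0, -3.2]
grip_width: 0.0152
```

```bash
python3 - <<'E'
from h import *
import pickle
o=bot.get_obs(); m=imaging.camera_model("wrist"); im=imaging.camera("wrist"); s=imaging.camera("scene")
pickle.dump((o,m,im),open("ab2.pkl","wb"))
a=cv2.resize(im[80:300,200:430,::-1],(400,383)); b=cv2.resize(s[260:380,250:375,::-1],(400,383),interpolation=cv2.INTER_CUBIC)
cv2.imwrite("pics/ab2.png",cv2.hconcat([a,b])); print(o["clock"],o["eef_pos"],o["tool_rot"],2*np.degrees(np.arctan2(o["tool_rot"][1],o["tool_rot"][0])),o["grip_width"],o["ft_force"],o["ft_torque"])
E
python3 slot.py ab2.pkl 200 60
```

```text
10.65 [0.58684779 0.14513196 0.11541678] [ 9.94606778e-01 -1.03712714e-01  9.60034718e-04 -3.29601606e-04] -11.906017358944457 0.015204975678452332 [-0.22330547 -0.03909594 -3.21719148] [-0.0190269   0.03803656 -0.04016683]
[ 262  168   44   32 1393] [283.49 183.44] [0.5844 0.2032 0.082 ] tool [-14.45 -56.31  33.44]
[ 327  168   44   32 1353] [348.91 183.69] [0.6123 0.1972 0.082 ] tool [ 14.09 -56.2   33.49]
slot mid tool mm [ -0.18 -56.26  33.46] dir deg -179.77058667356673
```

View pics/ab2.png

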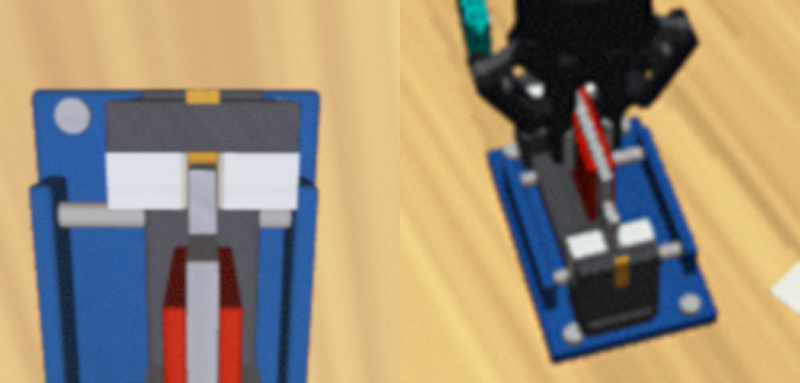

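Both views show the ear over the slot gap, at crop (203,200), centred within about 0.3 mm. Lowering gently.

Call:
carry_out:
  moves:
    - [-0.002,0.01,0.03,0,-1]
    - [-0.002,0.01,0.06,0,-1]
    - [-0.002,0.01,0.08,0,-1]
    - [-0.002,0.01,0.1,0,-1]
    - [-0.002,0.01,0.12,0,-1]
    - [-0.002,0.01,0.12,0,-1]
    - [-0.002,0.01,0.12,0,-1]

```text
clock: 11.45
eef_pos: [0.5857, 0.1441, 0.1022]
tool_rot: [0.995, -0.104, -0.0, 0.0]
ft_force: [-0.2, 0.2, -2.3]
grip_width: 0.015
```

In the slots: it is below the post-top height with no contact force. Now pressing past the clips.

Call:
carry_out:
  moves:
    - [0,0,0.02,0,-1]
    - [0,0,0.04,0,-1]
    - [0,0,0.06,0,-1]
    - [0,0,0.08,0,-1]
    - [0,0,0.1,0,-1]
    - [0,0,0.12,0,-1]
    - [0,0,0.12,0,-1]

```text
clock: 12.15
eef_pos: [0.5874, 0.144, 0.0921]
tool_rot: [0.995, -0.104, 0.002, -0.0]
ft_force: [0.8, -1.0, 2.5]
grip_width: 0.015
```

Call:
carry_out:
  moves:
    - [0,0,0.02,0,-1]
    - [0,0,0.04,0,-1]
    - [0,0,0.06,0,-1]
    - [0,0,0.08,0,-1]
    - [0,0,0.1,0,-1]
    - [0,0,0.1,0,-1]

```text
clock: 12.75
eef_pos: [0.5855, 0.144, 0.0787]
tool_rot: [0.995, -0.104, -0.001, 0.0]
ft_force: [5.2, 0.4, -7.6]
grip_width: 0.0154
```

```bash
python3 - <<'E'
from h import *
o=bot.get_obs(); im=imaging.camera("wrist"); s=imaging.camera("scene")
a=cv2.resize(im[80:300,200:430,::-1],(400,383)); b=cv2.resize(s[260:380,250:375,::-1],(400,383),interpolation=cv2.INTER_CUBIC)
cv2.imwrite("pics/in1.png",cv2.hconcat([a,b])); print(o["clock"],o["eef_pos"],o["tool_rot"],o["ft_force"],o["ft_torque"])
E
```

```text
12.75 [0.5855262  0.14397786 0.07865657] [ 9.94602599e-01 -1.03756085e-01 -5.58501350e-04  1.80977582e-04] [ 5.1909526   0.44356441 -7.64907946] [ 0.06576467 -0.81094619 -0.10536315]
```

View pics/in1.png

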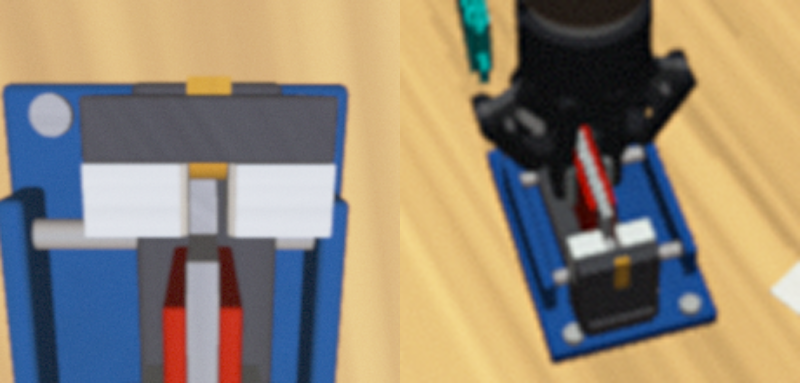

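The ear is deep in the slot, at crop (203,205), and the clip seems to be snapping. I'll press the last couple of millimetres.

Call:
carry_out:
  moves:
    - [0.006,0,0.01,0,-1]
    - [0.006,0,0.02,0,-1]
    - [0.006,0,0.02,0,-1]
    - [0.006,0,0.02,0,-1]

```text
clock: 13.25
eef_pos: [0.5855, 0.1441, 0.0773]
tool_rot: [0.995, -0.104, -0.001, 0.0]
ft_force: [2.2, 1.8, -10.6]
grip_width: 0.0152
```

Call:
carry_out:
  moves:
    - [0,0,0.01,0,-1]
    - [0,0,0.01,0,-1]
    - [0,0,0.01,0,-1]

```text
clock: 13.55
eef_pos: [0.5856, 0.144, 0.077]
tool_rot: [0.995, -0.104, -0.001, 0.0]
ft_force: [-0.2, 2.2, -8.8]
grip_width: 0.0149
```

Call:
carry_out:
  moves:
    - [0,0,0.01,0,-1]
    - [0,0,0.02,0,-1]
    - [0,0,0.02,0,-1]
    - [0,0,0.02,0,-1]

```text
clock: 13.95
eef_pos: [0.5864, 0.1439, 0.0764]
tool_rot: [0.995, -0.104, 0.0, -0.0]
ft_force: [-5.1, -0.2, 3.1]
grip_width: 0.015
```

Call:
carry_out:
  moves:
    - [-0.004,0,0.01,0,-1]
    - [-0.004,0,0.015,0,-1]
    - [-0.004,0,0.015,0,-1]
    - [-0.004,0,0.015,0,-1]

```text
clock: 14.35
eef_pos: [0.587, 0.1438, 0.0763]
tool_rot: [0.995, -0.104, 0.002, -0.0]
ft_force: [-5.5, -0.4, 9.8]
grip_width: 0.0153
```

The pad is seated: z stopped at 0.0763 (pad centre about 0.0618) and force rises with further command. Relaxing the preload and releasing.

Call:
carry_out:
  moves:
    - [0,0,-0.01,0,-1]
    - [0,0,-0.01,0,-1]
    - [0,0,-0.01,0,-0.6]
    - [0,0,-0.01,0,-0.3]
    - [0,0,-0.01,0,0]
    - [0,0,-0.01,0,0]
    - [0,0,-0.01,0,0]
    - [0,0,-0.01,0,0]
    - [0,0,-0.01,0,0]

```text
clock: 15.25
eef_pos: [0.586, 0.144, 0.0747]
tool_rot: [0.995, -0.104, -0.0, 0.0]
ft_force: [0.9, -0.1, 0.6]
grip_width: 0.0426
```

Call:
carry_out:
  moves:
    - [0,0,-0.05,0,0]
    - [0,0,-0.15,0,0]
    - [0,0,-0.3,0,0]
    - [0,0,-0.5,0,0]
    - [0,0,-0.8,0,0]
    - [0,0,-1,0,0]
    - [0,0,-1,0,0]

```text
clock: 15.95
eef_pos: [0.5884, 0.1446, 0.1797]
tool_rot: [0.995, -0.104, 0.004, -0.001]
ft_force: [0.1, 0.3, 0.5]
grip_width: 0.0426
```

Call:
carry_out:
  moves:
    - [0,0.3,-0.2,0,0]
    - [0,0.6,-0.4,0,0]
    - [0,0.6,-0.4,0,0]
    - [0,0.6,-0.4,0,0]
    - [0,0.6,-0.4,0,0]

```text
clock: 16.45
eef_pos: [0.5731, 0.0858, 0.2137]
tool_rot: [0.995, -0.103, -0.001, -0.0]
ft_force: [0.1, 0.5, 0.9]
grip_width: 0.0427
```

```bash
python3 - <<'E'
from h import *
import pickle
o=bot.get_obs(); m=imaging.camera_model("wrist"); im=imaging.camera("wrist"); s=imaging.camera("scene")
pickle.dump((o,m,im,s),open("fin.pkl","wb"))
cv2.imwrite("pics/fin_w.png",im[:,:,::-1]); cv2.imwrite("pics/fin_s.png",cv2.resize(s[260:380,250:375,::-1],(625,600),interpolation=cv2.INTER_CUBIC))
print(o["clock"],o["eef_pos"],o["grip_width"],o["ft_force"])
c=R.from_euler('z',-11.92,degrees=True); C=np.array([.5864,.144,.062])
for q in [(0,48,26),(0,-48,26),(0,62,4),(0,-62,4)]:
    p=C+c.apply(np.array(q)/1000); print(q,proj(m,p).round(1),proj(imaging.camera_model("scene"),p).round(1))
E
```

```text
16.45 [0.57314288 0.08581309 0.21369191] 0.042730634528257615 [0.09916509 0.49021803 0.92840545]
(0, 48, 26) [318.4  83.4] [315.6 327.2]
(0, -48, 26) [318.  226.7] [301.2 288.5]
(0, 62, 4) [318.3  65.7] [317.8 340.4]
(0, -62, 4) [317.8 236.3] [299.4 290.5]
```

View pics/fin_w.png

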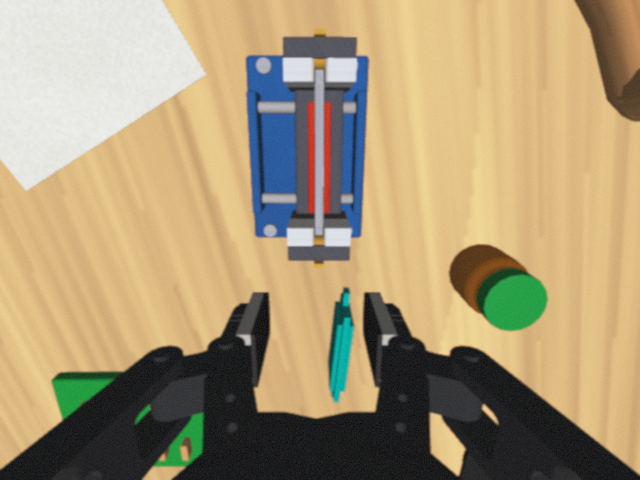

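View pics/fin_s.png

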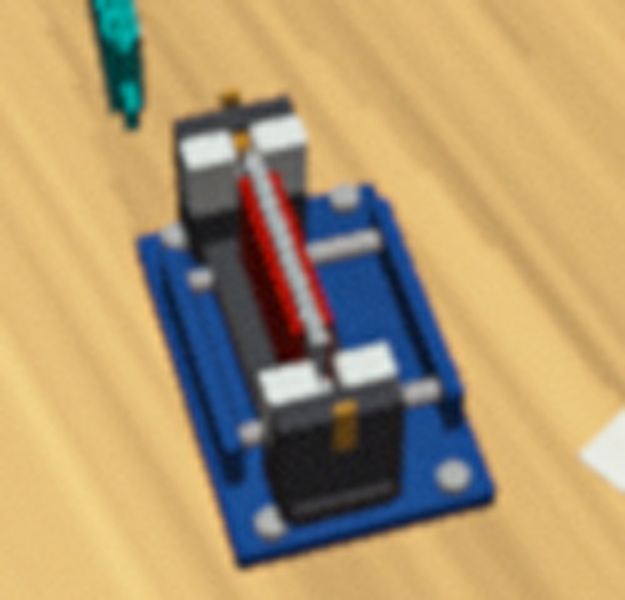

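The pad sits in the bracket with its ears in both slots. I'll check height and levelness at each end against predicted pixels, and check the rack.

```bash
python3 - <<'E'
from h import *
import pickle
o,m,im,s=pickle.load(open("fin.pkl","rb"))
S=imaging.camera_model("scene"); T=imaging.camera_model("top"); t=imaging.camera("top")
c=R.from_euler('z',-11.92,degrees=True); O=np.array([.5864,.144,0])
def mk(img,M,box,f,dz):
    x0,y0,x1,y1=box
    a=cv2.resize(np.ascontiguousarray(img[y0:y1,x0:x1,::-1]),None,fx=f,fy=f,interpolation=cv2.INTER_CUBIC)
    for q,col in [((0,48,88),(0,255,0)),((0,-48,88),(0,255,0)),((24,50.5,82),(255,0,255)),((-24,50.5,82),(255,0,255)),((24,-50.5,82),(255,0,255)),((-24,-50.5,82),(255,0,255))]:
        p=proj(M,O+c.apply(np.array(q)/1000)); u,v=((p+.5-[x0,y0])*f).astype(int); cv2.circle(a,(u,v),3,col,1)
    return a
cv2.imwrite("pics/chk_s.png",mk(s,S,(275,270,345,370),6,0))
cv2.imwrite("pics/chk_w.png",mk(im,m,(270,30,370,270),2.5,0))
cv2.imwrite("pics/chk_t.png",cv2.resize(t[150:260,180:460,::-1],None,fx=2.8,fy=2.8,interpolation=cv2.INTER_CUBIC))
E
```

```text
(no output)
```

View pics/chk_s.png

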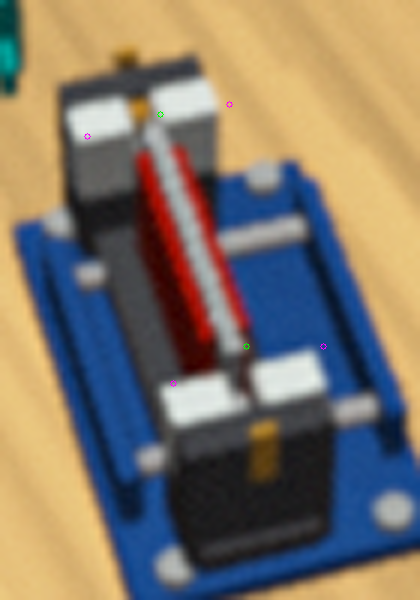

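View pics/chk_w.png

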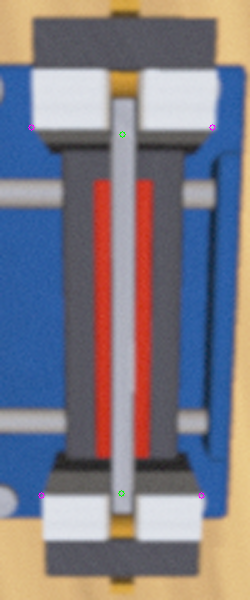

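View pics/chk_t.png

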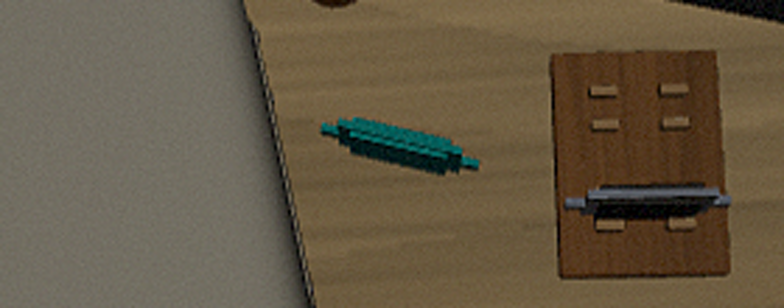

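Scene crop: plate ends at about (150,122) and (238,352). They are offset from the home prediction by the same (-9,+7) crop px as the post-top corners, so the pad is home and level within about 1 mm. Top view: the worn pad is still at (650,200) in the rack. The arm is clear, so I'm handing in.

```bash
python3 - <<'E'
from workcell import order,bot
print(bot.get_obs()["clock"]); print(order.job_done())
E
```

```text
16.6
the job is handed in; nothing more can be done
None
```

I took the red-lined pad from the rack and pressed it past the clips into the bracket. I then let go, retracted, and handed the job in at about 16.6 s.

- **Entering the slots:** I found the slots by wrist camera. The ears went in on the first try, with no contact force on entry.
- **Seating:** The force swung to about 10 N pulling down as the clips snapped over the ears. Then the pad stopped on the slot floors with the wrist reading about 10 N upward. That put the pad centre at about 61.8 mm, against 62 mm for home. The wrist readings I took, at the end of each move, stayed under 12 N.
- **Level check:** Both plate ends are level, within about 1 mm, relative to the post tops. In the scene view, the absolute predicted pixels were off by about 2 px, but pad and posts were off by the same amount. I put that down to camera calibration.
- **Other objects:** The last top view shows the worn pad still in its seat and the turquoise look-alike on the bench. The moves stayed clear of everything else, though I did not check each object in a final picture.

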